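# Make up the sowing kit and the care kit

## Task

Make up two kits from the things on the window ledge: the sowing kit goes in the three-compartment tray, with the dibber lying flat in the long compartment and the squat terracotta pot and the seed tin standing upright in the two short ones, one in each, either way round; the care kit goes in the two-compartment tray, with the mister and the tall terracotta pot standing upright, one in each compartment, either way round. Set each thing down on the tray's floor without dropping it, and leave the watering can and the planted herb pot where they stand.

Things in the scene. Friction and masses are not known exactly. Their poses are not given: they have to be found in the camera images.
- sowing_tray: Open wooden tray with THREE compartments, fixed to the ledge, 212 x 202 mm outside, 18 mm high; walls and dividers 6 mm thick, floor 6 mm thick (so walls stand 12 mm above the floor). Origin: centre of its underside, z up. Long compartment (for the dibber): 200 mm along the tray's x by 100 mm along y, centred at y = -45 mm. Two short compartments side by side: each 97 mm (x) by 84 mm (y), centred at x = +51.5 and x = -51.5 mm, y = +53 mm.
- care_tray: Open wooden tray with TWO compartments, fixed to the ledge, 212 x 102 mm outside, 18 mm high; walls and divider 6 mm thick, floor 6 mm thick. Origin: centre of its underside, z up. Its compartments are each 97 mm (x) by 90 mm (y), centred at x = +51.5 and x = -51.5 mm, y = 0.
- squat_pot: The small squat empty terracotta pot, loose and upright, about 90 g: 48 mm high, rim 54 mm across (straight collar, the top 23 mm), tapering to 38 mm at the foot, wall 4 mm. Origin: centre of its underside; z up through the mouth.
- tall_pot: The tall narrow empty terracotta pot, loose and upright, about 200 g: 96 mm high, rim 64 mm across (straight collar, the top 25 mm), tapering to 46 mm at the foot, wall 4 mm. Origin: centre of its underside; z up.
- seed_tin: Round closed aluminium seed tin, loose and upright, about 110 g: 60 mm high, 54 mm across, its lid (the top 18 mm) 56 mm across. Origin: centre of its underside; z up.
- mister: Stainless steel plant mister, loose and upright, about 260 g: round body 54 mm across up to 66 mm, a sloping shoulder and neck to 95 mm, then a black plastic spray head, a block 40 mm (its x) by 22 mm (its y) from 94 to 130 mm high, centred over the body; a nozzle and trigger stick out to its +x, up to 35 mm from the axis. Pinch the head across its y. Origin: centre of the underside; z up.
- dibber: Wooden T-handled dibber, lying flat on the ledge, about 70 g: round shaft 26 mm thick along its x, from x = -50 mm to a tapered point at x = +110 mm (the taper begins at +70 mm); a crossbar 26 mm thick and 75 mm long along its y at x = -50 mm (so the whole reaches from x = -63 to +110 mm). Origin: on the shaft's axis at about the centre of mass, 13 mm above the ledge. It may point either way along its compartment.
- watering_can: Green plastic watering can, loose bystander, 110 mm across, about 150 mm high, its spout reaching 140 mm to its +x and its handle 90 mm to -x. Origin: centre of the underside.
- herb_pot: Terracotta pot planted with a green herb, loose bystander, 90 mm across, standing in and fixed to a white ceramic saucer 120 mm across; about 150 mm high with the leaves. Origin: centre of the underside.
Mind the look-alikes: they are no part of the job. What is shaped like the dibber but turquoise or yellow is not meant.

How it is judged:
By the outcome, as a careful person would: the job done as asked, in the order asked, and still so for the second after the job is handed in, with the robot touching nothing.
It also fails if it takes over 120 s, if anything falls off the work surface, if the arm or the gripper's body presses on something with over 40 N, if the wrist force passes 120 N, or if a joint passes its speed limit or range.

## Robot

A 6-joint arm with a two-finger parallel gripper is mounted at the origin on the work surface. World frame = base frame: x ahead of the robot, y to its left, z up, the work surface at z = 0. Lengths are in mm, angles in rad, forces in N, time in s.
With the tool pointing down it reaches from about 275 to 750 mm from the base axis. Payload 10.2 kg.
Tool frame: the origin (TCP) lies between the finger pads; the fingertips stand 22 mm ahead of it and the grasp point (between the pads) lies 3 mm ahead of it (ctrl.nose_length is the distance from the TCP to the fingertips, in mm); z points along the fingers, y is the line along which they close (so a half turn about z gives the same grasp; the last joint's range is limited). The gripper opens to 85 mm and grips with 20 to 120 N. Pads are 22 mm wide; open, the fingers measure 114 mm over their backs; the gripper's body (76 mm by 85 mm) begins 54 mm behind the grasp point. The pads swing forward as they close: fully open they stand 13 mm farther back than shut.
Start: joints at [-1.39, 0.313, 1.498, -0, 1.331, -0.223], TCP at [206.269, -482.788, 253.294] pointing down, gripper open.
Joint ranges: [-2.94, 2.94], [-0.97, 2.17], [0.19, 2.56], [-1.23, 4.37], [0.02, 3.11], [-2.88, 2.88]. Speed limits (rad/s): [2.39, 2.39, 3.01, 3.14, 3.14, 3.14].

## Interface

Orientations are given as a unit quaternion [w, x, y, z].
In Python, from rig import sense, imaging, ctrl gives the robot as it stands. The module is installed in compiled form; this text tells all that it offers.
- The arm moves only by the tool apply_moves, never from a script. Its argument "commands" is a list of rows, each a list of 5 numbers: the gripper command: -1 is fully open, 1 is shut, values between are in proportion, then the shift along the tool's x, y, z in mm, then the turn about the tool's z in degrees. A call has 1 to 20 rows; each row shifts and turns the commanded pose from where the row before left it, along the tool's axes as they then stand; what a row does not reach is not made up. A row lasts 1/8 s, in which the tool goes at most 62.5 mm and 10.7 degrees, less where a joint would pass 70% of its speed; a pose out of reach is approached as far as the arm can. A call is refused whole if a number of a shift passes 62.5 or a number of a turn 10.7, either way. A call with a gripper value outside its range is refused whole. The fingers move at their own pace and stop on an object; "newtons" is the grip in N (left out, the last holds). Time passes only in rows, so rows that do not move let the fingers close. It gives the time, the measured TCP pose, the force, the opening and the grip force at its end, in the units of the state.
- sense(): the state, without advancing time (a new reading comes with each control period).
- imaging.capture(name): name is "side" or "top"; returns the picture (400x640x3 uint8, blue, green, red); there is no depth.
- imaging.calibration(name): a dict with "camera_matrix" (3x3 intrinsics, pixels), "world_to_cam" (4x4, takes a point from world to camera coordinates). Camera axes: x right, y up, looking along -z (the intrinsics and any distortion apply to the point x, -y, -z); pixel columns grow to the right and rows downward; lengths in mm; the calibration is good to about 2 mm. A picture is of the moment at which its call begins. calibration takes no time and is no camera call.
- ctrl.finish_job(): hands the job in; it is judged then, once.
The state is a dict: "time_s": time; "joints": joint angles; "dq": joint speeds; "tau": joint torques, N m; "eef_pos": TCP position; "ee_rot": TCP orientation; "force": force on the tool from outside, world axes, zero at the start; "wrist_torque": the same for the moment, N m; "grip_width": opening from 0.0 (shut) to 1.0 (fully open); "grip_force": force on a finger pad.
Only numpy, scipy, OpenCV 4.12 (cv2) and the standard library are available. Lean on these libraries where they do the work, as an engineer would, in place of code of your own. Each camera call takes 0.05 s, during which the arm holds its last target. There are 200 camera calls.

## Working session

There is one attempt and no reset: what is moved stays moved. The work goes in short steps, Python scripts to look and compute and a tool call to move; the robot and the scene stay as the last step left them, time stands still between calls to the robot, and variables do not carry over. Pictures are saved under pics/ and viewed, at most 15 in all, crops included, and the job is handed in when it is done.

Besides the shell and the picture viewer there is one more tool, called after "Emit:" by a JSON object that holds its "op" and its "data", one argument or row to a line. apply_moves: Moves the arm, as the interface text tells. Its arguments: {"type":"object","properties":{"commands":{"type":"array","items":{"type":"array","items":{"type":"number"}}},"newtons":{"type":"number"}},"required":["commands"]}

```bash
mkdir -p pics
python3 - <<'E'
from rig import sense, imaging, ctrl
import cv2
for n in("top","side"):
    cv2.imwrite(f"pics/{n}0.png",imaging.capture(n)); c=imaging.calibration(n); print(n,c)
s=sense();print(s)
E
```

```text
top {'camera_matrix': array([[418.80779962,   0.        , 322.56499087],
       [  0.        , 418.80779962, 197.3398231 ],
       [  0.        ,   0.        ,   1.        ]]), 'world_to_cam': array([[ 1.76403887e-02, -9.99688409e-01,  1.76607587e-02,
         9.46891923e+01],
       [ 9.92336457e-01,  1.96657684e-02,  1.21990222e-01,
        -5.60300193e+02],
       [-1.22299523e-01,  1.53734598e-02,  9.92374165e-01,
        -1.18179947e+03],
       [ 0.00000000e+00,  0.00000000e+00,  0.00000000e+00,
         1.00000000e+00]])}
side {'camera_matrix': array([[494.14027158,   0.        , 319.55075472],
       [  0.        , 494.14027158, 197.99018107],
       [  0.        ,   0.        ,   1.        ]]), 'world_to_cam': array([[-6.86322177e-01, -7.27098912e-01,  1.70012332e-02,
         4.67490225e+02],
       [ 5.18933810e-01, -4.73185393e-01,  7.11901176e-01,
        -2.84928352e+02],
       [-5.09577835e-01,  4.97416080e-01,  7.02073837e-01,
        -1.26734525e+03],
       [ 0.00000000e+00,  0.00000000e+00,  0.00000000e+00,
         1.00000000e+00]])}
{'time_s': 0.1, 'joints': array([-1.39038370e+00,  3.13387758e-01,  1.49834206e+00, -3.58538295e-06,
        1.33100858e+00, -2.23399898e-01]), 'dq': array([-1.68192495e-03, -2.27190879e-03, -2.55843686e-03, -6.58919854e-06,
        2.42589137e-04, -8.30371759e-04]), 'tau': array([ 2.22371367e-03, -4.12900043e+01, -2.60140908e+01, -2.34004783e-04,
        3.00836917e-03,  1.25405077e-05]), 'eef_pos': array([ 206.23790796, -482.5768315 ,  252.80268045]), 'ee_rot': array([-5.72775504e-04,  9.79685835e-01,  2.00537619e-01,  1.05713659e-05]), 'force': array([ 0.3465095 ,  0.83635259, -0.38220067]), 'wrist_torque': array([-0.00364955, -0.02880749,  0.01522633]), 'grip_force': 0.0, 'grip_width': 0.9968493481893361}
```

View pics/top0.png

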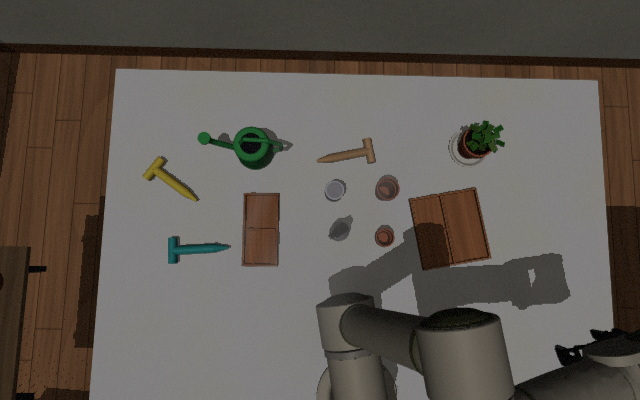

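View pics/side0.png

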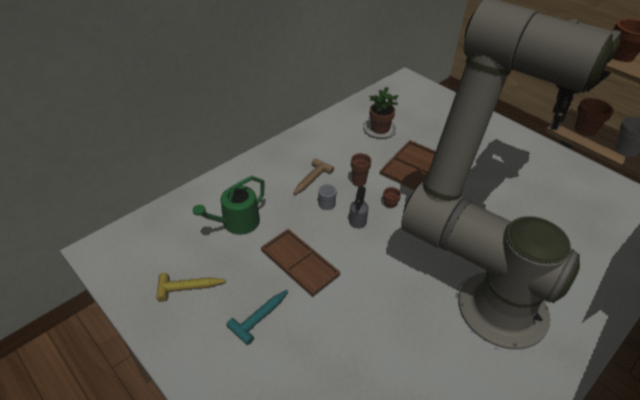

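Top view: the dibber is at about (350,155), tin (335,190), tall pot (387,187), mister (340,228), squat pot (385,236), sowing tray (450,228) and care tray (261,229). The turquoise and yellow look-alikes are on the left.

```bash
cat > h.py <<'E'
from rig import sense, imaging, ctrl
import cv2, numpy as np
from scipy.spatial.transform import Rotation as R
def ray(n,u,v):
    c=imaging.calibration(n);K=c["camera_matrix"];T=c["world_to_cam"]
    d=np.linalg.inv(K)@[u,v,1];d=np.array([d[0],-d[1],-d[2]])
    return -T[:3,:3].T@T[:3,3],T[:3,:3].T@d
def onz(n,u,v,z):
    o,d=ray(n,u,v);return (o+d*(z-o[2])/d[2])[:2]
def proj(n,p):
    c=imaging.calibration(n);T=c["world_to_cam"];q=T[:3,:3]@np.array(p)+T[:3,3]
    w=c["camera_matrix"]@[q[0],-q[1],-q[2]];return w[:2]/w[2]
def tool(): # pos, heading of tool x and y axes in world (deg)
    s=sense();w,x,y,z=s["ee_rot"];M=R.from_quat([x,y,z,w]).as_matrix()
    return s,M
def go(x,y,z,yaw=None):
    """shift in tool axes to world target; yaw = desired finger line (tool y) heading deg mod 180"""
    s,M=tool();d=M.T@(np.array([x,y,z])-s["eef_pos"]);h=np.degrees(np.arctan2(M[1,1],M[0,1]))
    t=None
    if yaw is not None: t=-((yaw-h+90)%180-90)
    print("t %.2f pos %s shift %s yheading %.1f turn %s j6 %.2f"%(s["time_s"],s["eef_pos"].round(1),d.round(1),h,t,s["joints"][5]))
E
python3 - <<'E'
from h import *
a=cv2.imread("pics/top0.png");hsv=cv2.cvtColor(a,cv2.COLOR_BGR2HSV)
m=((hsv[...,1]>70)&(hsv[...,2]>25)).astype('uint8')*255
m[:100]=0;m[290:]=0;m[:,:230]=0;m[:,520:]=0
cs,_=cv2.findContours(m,cv2.RETR_EXTERNAL,cv2.CHAIN_APPROX_NONE)
for c in cs:
    if cv2.contourArea(c)<60: continue
    (u,v),wh,an=cv2.minAreaRect(c);b=cv2.boxPoints(((u,v),wh,an))
    print(np.round([u,v,*wh,an],1),cv2.boundingRect(c),"ctr z18",onz("top",u,v,18).round(1),"box",[onz("top",*p,18).round(0).tolist() for p in b])
crop=a[125:285,230:500];cv2.imwrite("pics/crop1.png",cv2.convertScaleAbs(cv2.resize(crop,None,fx=2.95,fy=2.95,interpolation=cv2.INTER_CUBIC),alpha=1.5))
s=cv2.imread("pics/side0.png")[130:300,250:450]
cv2.imwrite("pics/crop2.png",cv2.convertScaleAbs(cv2.resize(s,None,fx=3.5,fy=3.5,interpolation=cv2.INTER_CUBIC),alpha=1.5))
E
```

```text
[385. 237.  18.  18.  90.] (376, 228, 19, 19) ctr z18 [447.6 -79. ] box [[473.0, -53.0], [474.0, -105.0], [422.0, -105.0], [421.0, -53.0]]
[260. 229.  72.  36.  90.] (242, 193, 37, 73) ctr z18 [464.1 285. ] box [[568.0, 341.0], [571.0, 236.0], [362.0, 230.0], [360.0, 333.0]]
[449.5 228.2  74.1  70.   78.9] (410, 188, 81, 83) ctr z18 [ 476.6 -268.2] box [[562.0, -147.0], [606.0, -352.0], [393.0, -388.0], [351.0, -187.0]]
[387.5 188.   21.   22.    0. ] (377, 177, 22, 23) ctr z18 [591.9 -86.5] box [[559.0, -55.0], [624.0, -55.0], [626.0, -118.0], [560.0, -117.0]]
[345.5 150.   24.   57.   90. ] (317, 138, 58, 25) ctr z18 [704.  39.] box [[739.0, 125.0], [743.0, -46.0], [669.0, -46.0], [666.0, 123.0]]
[254.  148.2  45.8  38.6  33.7] (230, 127, 53, 42) ctr z18 [703.5 311.3] box [[691.0, 399.0], [791.0, 340.0], [716.0, 223.0], [617.0, 283.0]]
[480.1 139.3  35.4  46.7  82.4] (458, 121, 47, 37) ctr z18 [ 745.9 -366.2] box [[789.0, -290.0], [811.0, -431.0], [703.0, -442.0], [681.0, -302.0]]
```

View pics/crop1.png

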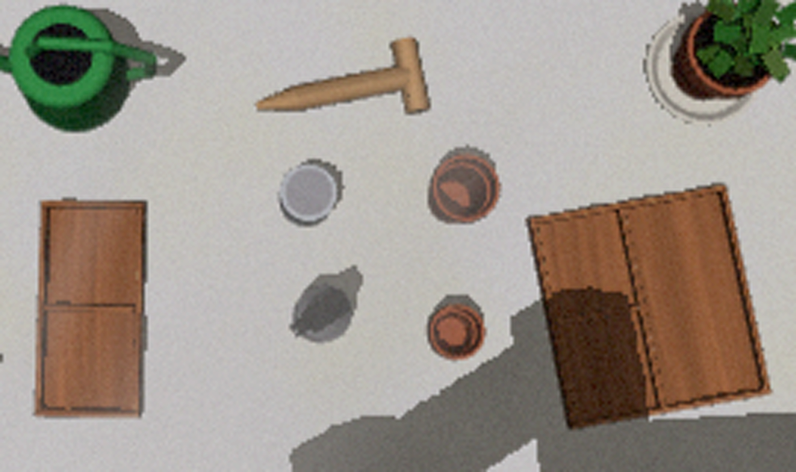

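View pics/crop2.png

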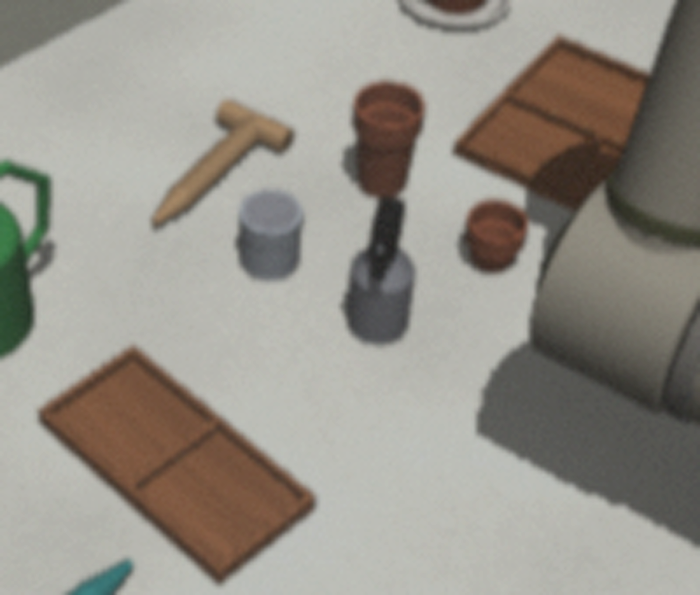

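Crop views: sowing tray corners are (527,217), (724,185), (771,393) and (570,428), with the long compartment on the right. Care tray corners are (41,201), (146,201), (141,415) and (35,415). Dibber tip is at (257,106), bar at (410,76), tin lid at (310,190), tall rim at (465,187) and squat rim at (457,331). The mister head runs diagonally around (325,310).

Run:
```python
from h import *
f=lambda x,y:((x+.5)/2.95+230-.5,(y+.5)/2.95+125-.5)
P=lambda x,y,z:onz("top",*f(x,y),z)
for n,c in (("care",[(41,201),(146,201),(141,415),(35,415)]),("sow",[(527,217),(724,185),(771,393),(570,428)])):
    q=np.array([P(*p,18) for p in c]);print(n,q.round(0).tolist(),"ctr",q.mean(0).round(1),"sides",[np.linalg.norm(q[i]-q[i-1]).round(0) for i in range(4)],
     "left edge heading",np.degrees(np.arctan2(*(q[0]-q[3])[::-1])).round(1),"right",np.degrees(np.arctan2(*(q[1]-q[2])[::-1])).round(1),"top",np.degrees(np.arctan2(*(q[0]-q[1])[::-1])).round(1),"bot",np.degrees(np.arctan2(*(q[3]-q[2])[::-1])).round(1))
tip=P(257,106,13);b=P(410,76,13);print("dib",tip,b,np.linalg.norm(tip-b),"hd",np.degrees(np.arctan2(*(tip-b)[::-1])),"org",b+50*(tip-b)/np.linalg.norm(tip-b))
g=lambda x,y:((x+.5)/3.5+250-.5,(y+.5)/3.5+130-.5)
for n,p,s,z in(("squat",(457,331),(497,219),48),("tall",(465,187),(390,103),96),("tin",(310,190),(272,210),60)):
    print(n,P(*p,z),"side",onz("side",*g(*s),z))
# mister zooms
a=cv2.imread("pics/top0.png")[210:250,315:365];s=cv2.imread("pics/side0.png")[180:230,335:385]
z=lambda i:cv2.convertScaleAbs(cv2.resize(i,(400,int(400*i.shape[0]/i.shape[1])),interpolation=cv2.INTER_CUBIC),alpha=2)
A=z(a);A=cv2.copyMakeBorder(A,0,400-A.shape[0],0,0,cv2.BORDER_CONSTANT)
cv2.imwrite("pics/mist.png",np.hstack([A,z(s)]))
```

```text
care [[569.0, 337.0], [571.0, 233.0], [361.0, 231.0], [359.0, 334.0]] ctr [465.  283.7] sides [np.float64(210.0), np.float64(104.0), np.float64(211.0), np.float64(103.0)] left edge heading 0.7 right 0.4 top 91.1 bot 91.0
sow [[563.0, -148.0], [599.0, -347.0], [393.0, -388.0], [355.0, -189.0]] ctr [ 477.4 -268. ] sides [np.float64(211.0), np.float64(202.0), np.float64(210.0), np.float64(203.0)] left edge heading 11.1 right 11.2 top 100.4 bot 100.6
dib [670.98530162 124.02277169] [705.36093448 -30.82418367] 158.61671954861873 hd 102.51653595344257 org [694.52486595  17.98749135]
squat [446.97760916 -72.81639235] side [446.01915115 -77.83776411]
tall [580.13407467 -72.47865079] side [578.73317358 -78.33316163]
tin [579.54019808  71.30053189] side [576.78709043  67.63979201]
```

View pics/mist.png

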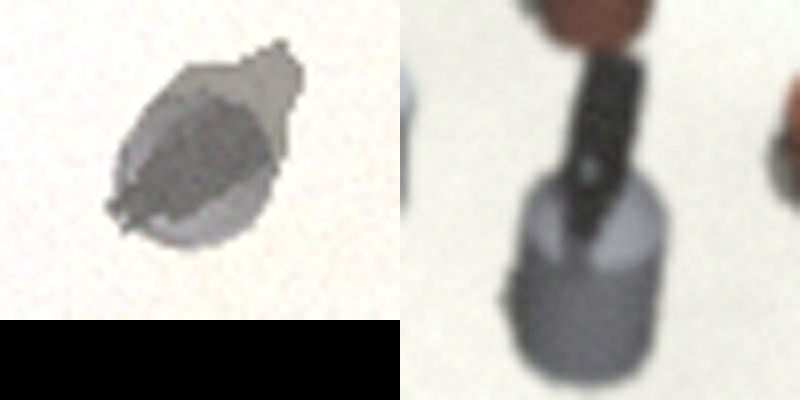

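Zoom: mister body centre is about (193,170) on the left panel. The head block is centred near (205,155), with the nozzle at the lower left (118,212), pointing to -x+y. I start with the dibber.

Emit:
{"op": "apply_moves", "data": {
  "commands": [
    [-1,0,0,0,-10],
    [-1,0,0,0,-10],
    [-1,0,0,0,-10],
    [-1,0,0,0,-10],
    [-1,0,0,0,-10],
    [-1,0,0,0,-10],
    [-1,0,0,0,-10],
    [-1,0,0,0,-9.4],
    [-1,32,48.7,0,0],
    [-1,32,48.7,0,0],
    [-1,32,48.7,0,0],
    [-1,32,48.7,0,0],
    [-1,32,48.7,0,0],
    [-1,32,48.7,0,0],
    [-1,32,48.7,0,0],
    [-1,32,48.7,0,0],
    [-1,32,48.7,0,0],
    [-1,32,48.7,0,0],
    [-1,32,48.7,0,0],
    [-1,31,48.7,0,0]
  ],
  "newtons": 40
}}

```text
time_s: 2.6
eef_pos: [694.6, 19.5, 252.9]
ee_rot: [-0.0, 0.626, 0.78, -0.0]
force: [0.7, -0.8, 0.7]
grip_width: 0.996
grip_force: 0.0
```

Run:
```python
from h import *
go(694.5,18,253,12.5)
a=imaging.capture("top");s=imaging.capture("side");cv2.imwrite("pics/top1.png",a);cv2.imwrite("pics/side1.png",s)
# now-unobstructed refine: dark mister head
a0=cv2.imread("pics/top0.png")
g=cv2.cvtColor(a0,cv2.COLOR_BGR2GRAY)[210:250,315:365];print(g[::2,8:40:1][:].tolist() if 0 else "")
p=s[130:330,250:550]
cv2.imwrite("pics/s1.png",cv2.convertScaleAbs(cv2.resize(p,None,fx=2.6,fy=2.6,interpolation=cv2.INTER_CUBIC),alpha=1.5))
```

```text
t 2.60 pos [694.6  19.5 252.9] shift [-1.5 -0.4 -0.1] yheading 12.5 turn 0.04006305561388501 j6 -0.36
```

View pics/s1.png

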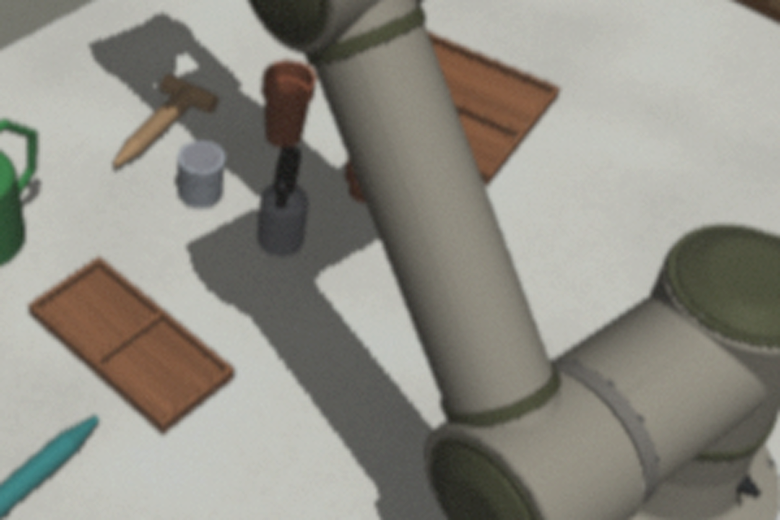

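Side view: the gripper is above the dibber and out of frame, and the dibber is undisturbed. I go down and grip.

Emit:
{"op": "apply_moves", "data": {
  "commands": [
    [-1,0,0,50,0],
    [-1,0,0,50,0],
    [-1,0,0,50,0],
    [-1,0,0,40,0],
    [-1,0,0,25,0],
    [-1,0,0,12,0],
    [-1,0,0,0,0],
    [-1,0,0,0,0],
    [0.2,0,0,0,0],
    [0.6,0,0,0,0],
    [1,0,0,0,0],
    [1,0,0,0,0],
    [1,0,0,0,0],
    [1,0,0,0,0],
    [1,0,0,0,0],
    [1,0,0,0,0]
  ],
  "newtons": 40
}}

```text
time_s: 4.7
eef_pos: [693.8, 17.9, 26.6]
ee_rot: [0.0, 0.626, 0.78, 0.0]
force: [0.4, 0.7, 4.8]
grip_width: 0.284
grip_force: 39.6
```

Emit:
{"op": "apply_moves", "data": {
  "commands": [
    [1,0,0,-10,0],
    [1,0,0,-20,0],
    [1,0,0,-40,0],
    [1,0,0,-40,0],
    [1,0,0,-40,0],
    [1,0,0,0,10.2],
    [1,0,0,0,10.2],
    [1,0,0,0,10.2],
    [1,0,0,0,10.2],
    [1,0,0,0,10.2],
    [1,0,0,0,10.2],
    [1,0,0,0,10.2],
    [1,0,0,0,10.2],
    [1,0,0,0,10.2],
    [1,0,0,0,0]
  ],
  "newtons": 40
}}

```text
time_s: 6.58
eef_pos: [693.6, 17.9, 177.4]
ee_rot: [0.0, 0.996, 0.094, 0.0]
force: [1.1, 0.5, -0.6]
grip_width: 0.286
grip_force: 39.4
```

Run:
```python
from h import *
print(sense()["grip_width"],sense()["grip_force"],sense()["force"])
go(462.7,-316.6,176,-79.2)
a=imaging.capture("top");cv2.imwrite("pics/top2.png",a)
p=a[90:260,230:500]
cv2.imwrite("pics/t2.png",cv2.convertScaleAbs(cv2.resize(p,None,fx=2.95,fy=2.95,interpolation=cv2.INTER_CUBIC),alpha=1.5))
```

```text
0.2863094442732442 39.35277342796326 [ 1.14001129  0.53445179 -0.58127039]
t 6.58 pos [693.6  17.9 177.4] shift [-289.6  285.2    1.2] yheading -79.2 turn 0.02817045319356737 j6 1.24
```

View pics/t2.png

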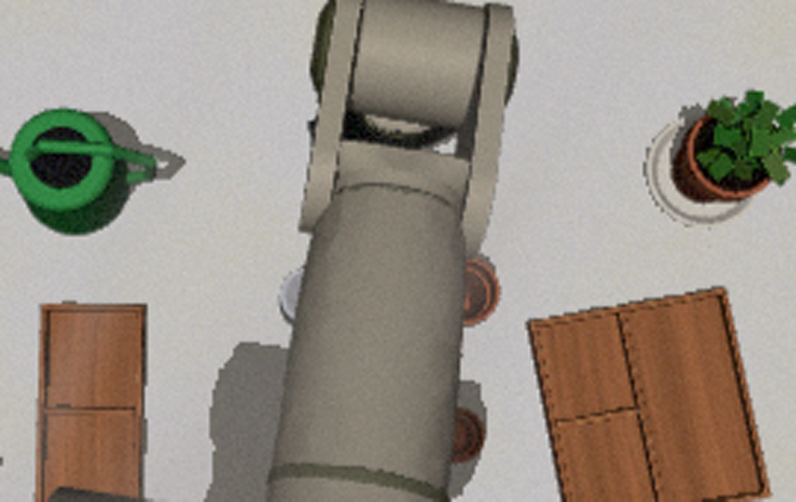

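Top view: the arm hides the dibber; the grip width says it is held. The tray is clear.

Emit:
{"op": "apply_moves", "data": {
  "commands": [
    [1,-30,30,0,0],
    [1,-40,40,0,0],
    [1,-40,40,0,0],
    [1,-40,40,0,0],
    [1,-40,40,0,0],
    [1,-40,40,0,0],
    [1,-40,35,0,0],
    [1,-20,20,0,0],
    [1,0,0,40,0],
    [1,0,0,40,0],
    [1,0,0,20,0],
    [1,0,0,0,0]
  ]
}}

```text
time_s: 8.12
eef_pos: [461.3, -315.7, 75.6]
ee_rot: [-0.001, 0.995, 0.095, -0.001]
force: [-0.1, 0.2, 0.1]
grip_width: 0.289
grip_force: 39.4
```

Run:
```python
from h import *
print(sense()["grip_width"],sense()["grip_force"],sense()["force"])
go(462.7,-316.6,35,-79.2)
a=imaging.capture("top");cv2.imwrite("pics/top3.png",a)
s=imaging.capture("side");cv2.imwrite("pics/side3.png",s)
f=lambda p:cv2.convertScaleAbs(cv2.resize(p,(400,400),interpolation=cv2.INTER_CUBIC),alpha=1.5)
cv2.imwrite("pics/t3.png",np.hstack([f(a[170:290,395:515]),f(s[110:230,360:480])]))
```

```text
0.28897952033711055 39.4359165430069 [-0.06897562  0.1864409   0.08104735]
t 8.12 pos [ 461.3 -315.7   75.6] shift [ 1.2  1.2 40.6] yheading -79.1 turn 0.08912134096662783 j6 0.57
```

View pics/t3.png

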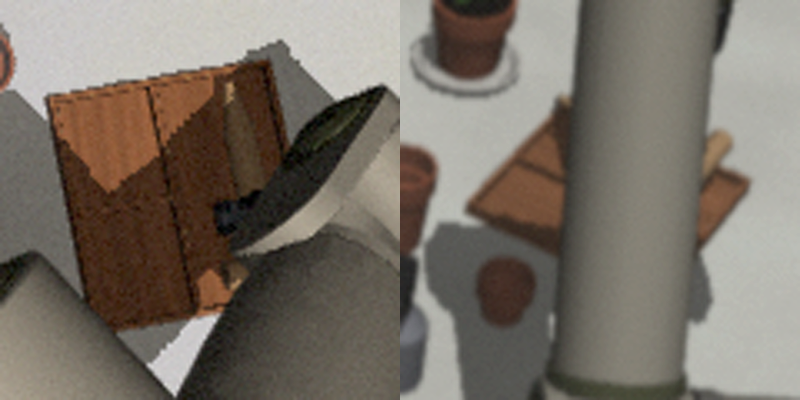

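Left panel: the dibber tip is at (229,82), over the long compartment and parallel to the divider.

Run:
```python
from h import *
k=400/120
t=onz("top",395+229/k,170+82/k,62);c=np.array([477.4,-268]);a=np.radians(10.8)
Rm=np.array([[np.cos(a),-np.sin(a)],[np.sin(a),np.cos(a)]])
print(t,"in tray",Rm.T@(t-c),"tcp in tray",Rm.T@(sense()["eef_pos"][:2]-c))
```

```text
[ 570.76342792 -296.82419673] in tray [ 86.30858906 -45.80820282] tcp in tray [-24.04481866 -44.77458535]
```

Emit:
{"op": "apply_moves", "data": {
  "commands": [
    [1,0,0,20,0],
    [1,0,0,15,0],
    [1,0,0,4,0],
    [1,0,0,2,0],
    [1,0,0,1,0],
    [1,0,0,0,0],
    [1,0,0,0,0]
  ]
}}

```text
time_s: 9.1
eef_pos: [461.9, -316.2, 34.6]
ee_rot: [0.0, 0.996, 0.094, 0.0]
force: [0.3, -0.1, -0.0]
grip_width: 0.285
grip_force: 39.4
```

Emit:
{"op": "apply_moves", "data": {
  "commands": [
    [1,0,0,0.7,0],
    [1,0,0,0.7,0],
    [1,0,0,0.7,0],
    [1,0,0,0,0]
  ]
}}

```text
time_s: 9.6
eef_pos: [461.8, -316.1, 32.6]
ee_rot: [0.0, 0.996, 0.094, 0.0]
force: [-1.6, 1.2, 4.8]
grip_width: 0.288
grip_force: 40.1
```

Emit:
{"op": "apply_moves", "data": {
  "commands": [
    [0.1,0,0,0,0],
    [0,0,0,0,0],
    [0,0,0,0,0],
    [0,0,0,-10,0],
    [0,0,0,-30,0],
    [-1,0,0,-50,0],
    [-1,0,0,-50,0],
    [-1,6,-40,0,0],
    [-1,6,-50,0,0],
    [-1,6,-50,0,0],
    [-1,6,-50,0,0],
    [-1,6,-50,0,0],
    [-1,0,0,0,0]
  ]
}}

```text
time_s: 11.22
eef_pos: [446.2, -72.3, 173.0]
ee_rot: [0.0, 0.995, 0.095, 0.0]
force: [-0.4, -0.5, 0.8]
grip_width: 0.999
grip_force: 0.0
```

Run:
```python
from h import *
go(446.5,-75,36,-79.2)
a=imaging.capture("top");cv2.imwrite("pics/top4.png",a)
s=imaging.capture("side");cv2.imwrite("pics/side4.png",s)
f=lambda p:cv2.convertScaleAbs(cv2.resize(p,(400,400),interpolation=cv2.INTER_CUBIC),alpha=1.5)
cv2.imwrite("pics/t4.png",np.hstack([f(a[170:290,395:515]),f(s[110:230,340:460])]))
```

```text
t 11.22 pos [446.2 -72.3 173. ] shift [ -0.3   2.7 137. ] yheading -79.0 turn 0.15637657802906801 j6 0.96
```

View pics/t4.png

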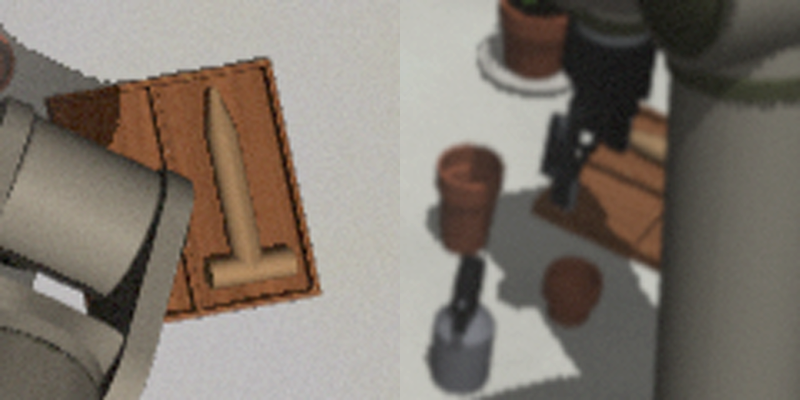

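The dibber lies flat in the long compartment (tip (210,92), bar (253,267)). In the side panel the squat pot stands upright under the gripper.

Emit:
{"op": "apply_moves", "data": {
  "commands": [
    [-1,0,2.5,40,0],
    [-1,0,0,40,0],
    [-1,0,0,35,0],
    [-1,0,0,22,0],
    [-1,0,0,0,0],
    [-1,0,0,0,0],
    [0,0,0,0,0],
    [0.5,0,0,0,0],
    [1,0,0,0,0],
    [1,0,0,0,0],
    [1,0,0,0,0],
    [1,0,0,0,0]
  ],
  "newtons": 25
}}

```text
time_s: 12.82
eef_pos: [447.3, -77.3, 35.9]
ee_rot: [0.0, 0.996, 0.094, 0.0]
force: [-1.1, -0.4, 5.5]
grip_width: 0.615
grip_force: 26.2
```

Emit:
{"op": "apply_moves", "data": {
  "commands": [
    [1,0,0,-10,0],
    [1,0,0,-30,0],
    [1,0,0,-30,0],
    [1,10,35,0,0],
    [1,12,35,0,0],
    [1,12,35,0,0],
    [1,11,35,0,0],
    [1,0,0,0,0],
    [1,0,0,0,0]
  ]
}}

```text
time_s: 13.95
eef_pos: [516.9, -205.8, 105.4]
ee_rot: [-0.0, 0.996, 0.094, -0.0]
force: [0.8, 0.1, -1.1]
grip_width: 0.612
grip_force: 26.9
```

Run:
```python
from h import *
print(sense()["grip_width"],sense()["grip_force"],sense()["force"])
go(518.1,-206.3,42,-79.2)
```

```text
0.6116497771476197 26.887298926028507 [ 0.82805862  0.11059229 -1.08084712]
t 13.95 pos [ 516.9 -205.8  105.4] shift [ 1.1  0.7 63.4] yheading -79.3 turn -0.059044916608058884 j6 0.79
```

Emit:
{"op": "apply_moves", "data": {
  "commands": [
    [1,1,0.7,25,0],
    [1,0,0,22,0],
    [1,0,0,11,0],
    [1,0,0,3,0],
    [1,0,0,1,0],
    [1,0,0,0.6,0],
    [1,0,0,0,0],
    [1,0,0,0,0]
  ]
}}

```text
time_s: 14.95
eef_pos: [518.5, -206.9, 42.8]
ee_rot: [0.0, 0.996, 0.094, 0.0]
force: [-0.1, 0.1, -1.2]
grip_width: 0.617
grip_force: 26.9
```

Emit:
{"op": "apply_moves", "data": {
  "commands": [
    [1,0,0,0.5,0],
    [1,0,0,0.5,0],
    [1,0,0,0.3,0],
    [1,0,0,0,0],
    [1,0,0,0,0]
  ]
}}

```text
time_s: 15.58
eef_pos: [518.5, -206.9, 42.0]
ee_rot: [0.0, 0.996, 0.094, 0.0]
force: [-2.3, 2.2, 6.5]
grip_width: 0.609
grip_force: 27.8
```

Emit:
{"op": "apply_moves", "data": {
  "commands": [
    [-0.35,0,0,0,0],
    [-0.42,0,0,0,0],
    [-0.42,0,0,0,0],
    [-0.42,0,0,-10,0],
    [-0.42,0,0,-30,0],
    [-1,0,0,-50,0],
    [-1,0,0,-50,0],
    [-1,16,-40,0,0],
    [-1,19,-44,0,0],
    [-1,19,-44,0,0],
    [-1,19,-44,0,0],
    [-1,19,-44,0,0],
    [-1,18,-44,0,0],
    [-1,0,0,0,0],
    [-1,0,0,0,0]
  ]
}}

```text
time_s: 17.45
eef_pos: [578.0, 68.7, 181.6]
ee_rot: [0.0, 0.996, 0.094, 0.0]
force: [-0.7, 0.3, 0.6]
grip_width: 0.997
grip_force: 0.0
```

Run:
```python
from h import *
go(578.2,69.5,52,-79.2)
a=imaging.capture("top");cv2.imwrite("pics/top5.png",a)
s=imaging.capture("side");cv2.imwrite("pics/side5.png",s)
f=lambda p:cv2.convertScaleAbs(cv2.resize(p,(400,400),interpolation=cv2.INTER_CUBIC),alpha=1.5)
cv2.imwrite("pics/t5.png",np.hstack([f(a[170:290,395:515]),f(s[110:230,300:420])]))
```

```text
t 17.45 pos [578.   68.7 181.6] shift [  0.4  -0.8 129.6] yheading -79.3 turn -0.05930332520942727 j6 1.30
```

View pics/t5.png

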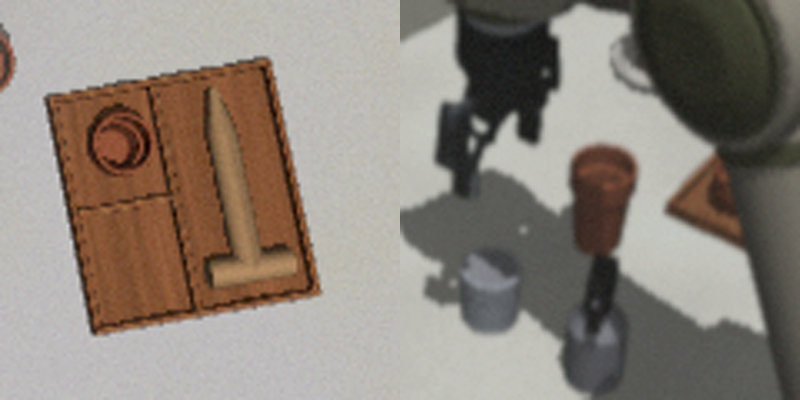

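The squat pot stands upright at (120,142) in its compartment. The gripper is over the seed tin.

Emit:
{"op": "apply_moves", "data": {
  "commands": [
    [-1,0,0,40,0],
    [-1,0,0,40,0],
    [-1,0,0,30,0],
    [-1,0,0,20,0],
    [-1,0,0,0,0],
    [-1,0,0,0,0],
    [0,0,0,0,0],
    [0.5,0,0,0,0],
    [1,0,0,0,0],
    [1,0,0,0,0],
    [1,0,0,0,0],
    [1,0,0,0,0]
  ],
  "newtons": 30
}}

```text
time_s: 19.05
eef_pos: [578.4, 69.1, 52.4]
ee_rot: [0.0, 0.996, 0.094, 0.001]
force: [-1.7, -0.3, 5.5]
grip_width: 0.644
grip_force: 31.3
```

Emit:
{"op": "apply_moves", "data": {
  "commands": [
    [1,0,0,-10,0],
    [1,0,0,-30,0],
    [1,0,0,-40,0],
    [1,0,0,-30,0],
    [1,-28,35,0,0],
    [1,-32,38,0,0],
    [1,-32,38,0,0],
    [1,-32,38,0,0],
    [1,-32,38,0,0],
    [1,-30,38,0,0],
    [1,-27,34,0,0],
    [1,0,0,30,0],
    [1,0,0,30,0],
    [1,0,0,0,0],
    [1,0,0,0,0]
  ]
}}

```text
time_s: 20.92
eef_pos: [417.6, -225.4, 102.6]
ee_rot: [0.001, 0.996, 0.094, 0.001]
force: [-0.4, 0.1, -0.1]
grip_width: 0.643
grip_force: 32.3
```

Run:
```python
from h import *
print(sense()["grip_width"],sense()["grip_force"],sense()["force"])
go(416.9,-225.5,58.4,-79.2)
```

```text
0.6425391444360441 32.34086573123932 [-0.44691634  0.08574309 -0.14861689]
t 20.93 pos [ 417.6 -225.4  102.6] shift [-0.7 -0.1 44.2] yheading -79.2 turn -0.045904520615181355 j6 0.64
```

Emit:
{"op": "apply_moves", "data": {
  "commands": [
    [1,-0.7,0,20,0],
    [1,0,0,15,0],
    [1,0,0,6,0],
    [1,0,0,1,0],
    [1,0,0,0.8,0],
    [1,0,0,0.5,0],
    [1,0,0,0.5,0],
    [1,0,0,0,0],
    [1,0,0,0,0]
  ]
}}

```text
time_s: 22.05
eef_pos: [416.5, -225.3, 58.3]
ee_rot: [0.0, 0.996, 0.094, 0.0]
force: [-2.0, 1.5, 7.4]
grip_width: 0.646
grip_force: 33.2
```

Emit:
{"op": "apply_moves", "data": {
  "commands": [
    [-0.4,0,0,0,0],
    [-0.5,0,0,0,0],
    [-0.5,0,0,0,0],
    [-0.5,0,0,-10,0],
    [-0.5,0,0,-30,0],
    [-1,0,0,-50,0],
    [-1,0,0,-50,0],
    [-1,0,0,-50,0],
    [-1,0,0,0,-10],
    [-1,0,0,0,-10],
    [-1,0,0,0,-10],
    [-1,0,0,0,-10],
    [-1,0,0,0,-10],
    [-1,0,0,0,-10],
    [-1,0,0,0,-10],
    [-1,0,0,0,-10],
    [-1,0,0,0,-10],
    [-1,0,0,0,-10],
    [-1,0,0,0,-10]
  ]
}}

```text
time_s: 24.42
eef_pos: [416.2, -225.1, 248.2]
ee_rot: [0.0, 0.492, 0.871, -0.0]
force: [-0.2, 0.1, -0.5]
grip_width: 1.002
grip_force: 0.0
```

Run:
```python
from h import *
a=imaging.capture("top");cv2.imwrite("pics/top6.png",a)
s=imaging.capture("side");cv2.imwrite("pics/side6.png",s)
f=lambda p:cv2.convertScaleAbs(cv2.resize(p,(400,400),interpolation=cv2.INTER_CUBIC),alpha=2)
cv2.imwrite("pics/t6.png",np.hstack([f(a[205:255,315:365]),f(a[170:290,395:515])]))
for n,lo in(("top",a[205:255,315:365]),):
    g=cv2.cvtColor(lo,cv2.COLOR_BGR2GRAY)
    for th in(45,55,65,75):
        k,l,st,ce=cv2.connectedComponentsWithStats((g<th).astype('uint8'))
        for i in range(1,k):
            if st[i,4]>40:
                ys,xs=np.nonzero(l==i);P=np.array([onz("top",x+315,y+205,125) for x,y in zip(xs,ys)])
                w,v=np.linalg.eigh(np.cov(P.T));e=v[:,1];q=(P-P.mean(0))@v
                print(th,st[i],P.mean(0).round(1),"long hd",np.degrees(np.arctan2(e[1],e[0])).round(1)%180,np.ptp(q,axis=0).round(0))
go(467,42,120,34)
```

```text
65 [ 14  17  20  16 177] [460.7  61. ] long hd 124.6 [28. 55.]
75 [ 14  16  21  19 244] [461.1  60.9] long hd 120.6 [51. 56.]
75 [ 35  28  15  22 117] [420.1   4.7] long hd 168.0 [37. 59.]
t 24.52 pos [ 416.2 -225.1  248.1] shift [203.5 180.4 128. ] yheading 30.8 turn -3.194186104057721 j6 -1.28
```

View pics/t6.png

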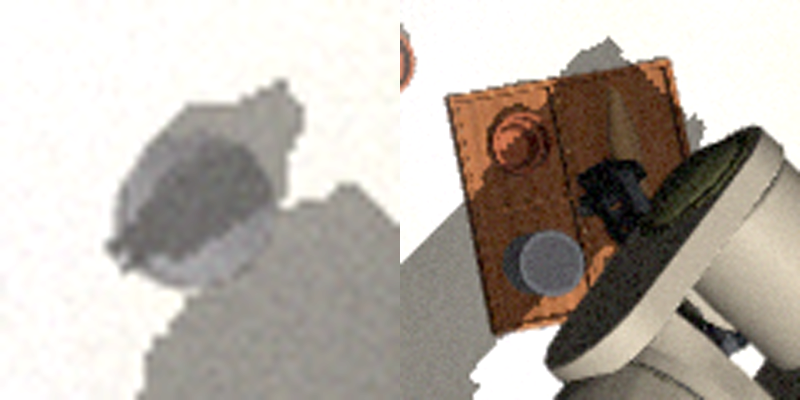

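The tin stands upright in its compartment ((550,262), right panel). The mister head's long axis heads 124°, with the nozzle at the lower left.

Run:
```python
from h import *
print("body top-cam z60",onz("top",315+193/8,205+208/8,60),"side body mid z33",onz("side",335+189/8,180+285/8,33),"side head z112",onz("side",335+205/8,180+125/8,112))
for z in(0,33,66,94,130): print(z,proj("top",(463,57,z)).round(1),proj("side",(463,57,z)).round(1))
go(463,57,120,34.3)
```

```text
body top-cam z60 [460.728996    57.32600405] side body mid z33 [455.4959105   56.26420061] side head z112 [457.63617654  54.12338175]
0 [338.1 231.1] [355.8 222. ]
33 [338.7 230.6] [356.6 214.4]
66 [339.4 230.1] [357.4 206.5]
94 [340.  229.6] [358.1 199.6]
130 [340.8 229. ] [359.  190.5]
t 24.52 pos [ 416.2 -225.1  248.1] shift [218.4 184.6 128. ] yheading 30.8 turn -3.494186104057718 j6 -1.28
```

Emit:
{"op": "apply_moves", "data": {
  "commands": [
    [-1,0,0,0,-3.5],
    [-1,32,30,0,0],
    [-1,35,33,0,0],
    [-1,35,33,0,0],
    [-1,35,33,0,0],
    [-1,35,33,0,0],
    [-1,35,33,0,0],
    [-1,0,0,40,0],
    [-1,0,0,30,0],
    [-1,0,0,0,0],
    [-1,0,0,0,0]
  ]
}}

```text
time_s: 25.9
eef_pos: [461.7, 55.5, 178.9]
ee_rot: [0.001, 0.468, 0.883, 0.0]
force: [0.4, 0.3, -0.8]
grip_width: 0.998
grip_force: 0.0
```

Run:
```python
from h import *
go(461,56.5,120,34.3)
s=imaging.capture("side");cv2.imwrite("pics/side7.png",s)
f=lambda p:cv2.convertScaleAbs(cv2.resize(p,(500,500),interpolation=cv2.INTER_CUBIC),alpha=2)
cv2.imwrite("pics/t7.png",f(s[135:235,310:410]))
```

```text
t 25.90 pos [461.7  55.5 178.9] shift [ 1.3 -0.1 58.9] yheading 34.1 turn -0.1727453952522069 j6 -0.73
```

View pics/t7.png

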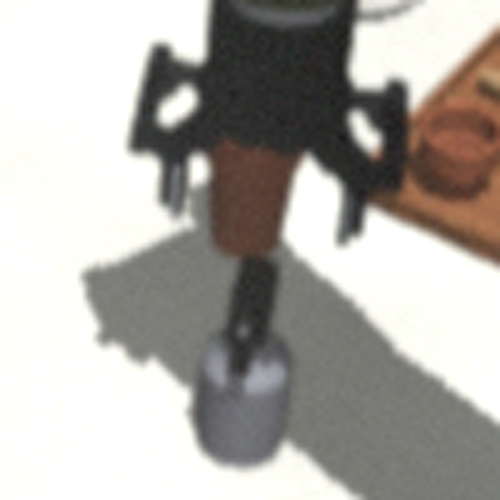

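The fingers at (178,200) and (352,230) straddle the mister head at (255,290).

Emit:
{"op": "apply_moves", "data": {
  "commands": [
    [-1,1,0,25,0],
    [-1,0,0,22,0],
    [-1,0,0,12,0],
    [-1,0,0,0,0],
    [-1,0,0,0,0],
    [0,0,0,0,0],
    [0.5,0,0,0,0],
    [1,0,0,0,0],
    [1,0,0,0,0],
    [1,0,0,0,0],
    [1,0,0,0,0],
    [1,0,0,0,0]
  ],
  "newtons": 50
}}

```text
time_s: 27.45
eef_pos: [460.7, 56.5, 118.7]
ee_rot: [0.0, 0.468, 0.884, 0.0]
force: [-1.0, -1.3, 5.2]
grip_width: 0.246
grip_force: 49.7
```

Emit:
{"op": "apply_moves", "data": {
  "commands": [
    [1,0,0,-10,0],
    [1,0,0,-25,0],
    [1,0,0,-25,0],
    [1,22,25,0,0],
    [1,28,31,0,0],
    [1,28,31,0,0],
    [1,28,31,0,0],
    [1,28,31,0,0],
    [1,23,25,0,0],
    [1,0,0,0,0],
    [1,0,0,0,0]
  ]
}}

```text
time_s: 28.82
eef_pos: [515.7, 283.8, 178.2]
ee_rot: [-0.0, 0.468, 0.884, -0.001]
force: [-0.5, -0.5, -4.1]
grip_width: 0.249
grip_force: 50.2
```

Run:
```python
from h import *
print(sense()["grip_width"],sense()["grip_force"],sense()["force"])
go(516.5,284.2,124.7,34.3)
s=imaging.capture("side");cv2.imwrite("pics/side8.png",s)
a=imaging.capture("top")
f=lambda p:cv2.convertScaleAbs(cv2.resize(p,(400,400),interpolation=cv2.INTER_CUBIC),alpha=2)
cv2.imwrite("pics/t8.png",np.hstack([f(a[160:280,200:320]),f(s[190:310,240:360])]))
```

```text
0.24912421466886414 50.20226061344147 [-0.46521098 -0.45949301 -4.13576304]
t 28.82 pos [515.7 283.8 178.2] shift [-0.1  1.  53.5] yheading 34.2 turn -0.06160218470120071 j6 -0.29
```

View pics/t8.png

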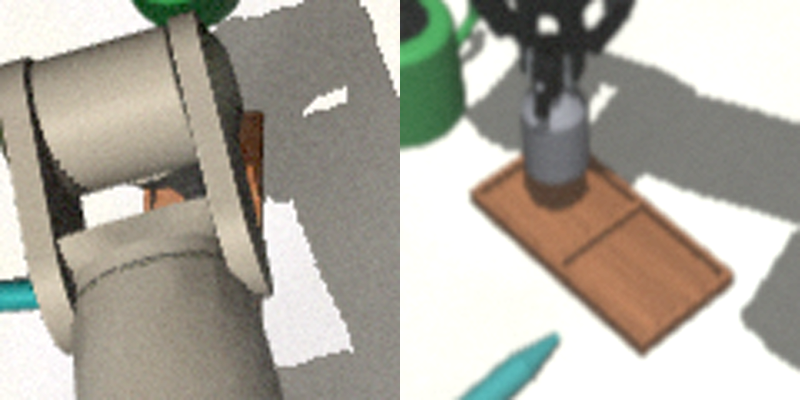

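The mister hangs upright above the far compartment of the care tray (side panel (555,140)).

Emit:
{"op": "apply_moves", "data": {
  "commands": [
    [1,0,1,25,0],
    [1,0,0,18,0],
    [1,0,0,7,0],
    [1,0,0,1.5,0],
    [1,0,0,0.7,0],
    [1,0,0,0.5,0],
    [1,0,0,0.5,0],
    [1,0,0,0,0],
    [1,0,0,0,0]
  ]
}}

```text
time_s: 30.05
eef_pos: [516.9, 284.8, 125.4]
ee_rot: [0.0, 0.468, 0.884, 0.0]
force: [-0.4, 0.0, -4.0]
grip_width: 0.25
grip_force: 50.1
```

Emit:
{"op": "apply_moves", "data": {
  "commands": [
    [1,0,0,0.5,0],
    [1,0,0,0.5,0],
    [1,0,0,0.3,0],
    [1,0,0,0,0],
    [1,0,0,0,0]
  ]
}}

```text
time_s: 30.68
eef_pos: [517.0, 284.7, 124.7]
ee_rot: [0.0, 0.468, 0.884, 0.0]
force: [-2.7, -1.0, 5.4]
grip_width: 0.249
grip_force: 51.4
```

Emit:
{"op": "apply_moves", "data": {
  "commands": [
    [0.4,0,0,0,0],
    [0.2,0,0,0,0],
    [-0.4,0,0,0,0],
    [-1,0,0,0,0],
    [-1,0,0,-20,0],
    [-1,0,0,-40,0],
    [-1,0,0,-40,0],
    [-1,0,0,-30,0],
    [-1,0,0,0,-9.3],
    [-1,0,0,0,-9.3],
    [-1,0,0,0,-9.3],
    [-1,0,0,0,-9.3],
    [-1,0,0,0,-9.3],
    [-1,0,0,0,-9.3],
    [-1,-10,-60,0,0],
    [-1,-10,-60,0,0],
    [-1,-10,-60,0,0],
    [-1,-10,-60,0,0],
    [-1,-10,-60,0,0],
    [-1,-10,-60,0,0]
  ]
}}

```text
time_s: 33.17
eef_pos: [577.2, -77.2, 254.1]
ee_rot: [0.0, -0.0, 1.0, -0.0]
force: [1.1, 0.5, -0.4]
grip_width: 0.997
grip_force: 0.0
```

Run:
```python
from h import *
go(579.4,-75.5,84,90.5)
s=imaging.capture("side");cv2.imwrite("pics/side9.png",s)
a=imaging.capture("top")
f=lambda p:cv2.convertScaleAbs(cv2.resize(p,(400,400),interpolation=cv2.INTER_CUBIC),alpha=2)
cv2.imwrite("pics/t9.png",np.hstack([f(a[160:280,200:320]),f(s[110:230,290:410])]))
```

```text
t 33.17 pos [577.2 -77.2 254.1] shift [ -2.2   1.7 170.1] yheading 90.0 turn -0.46474815289907667 j6 -1.91
```

View pics/t9.png

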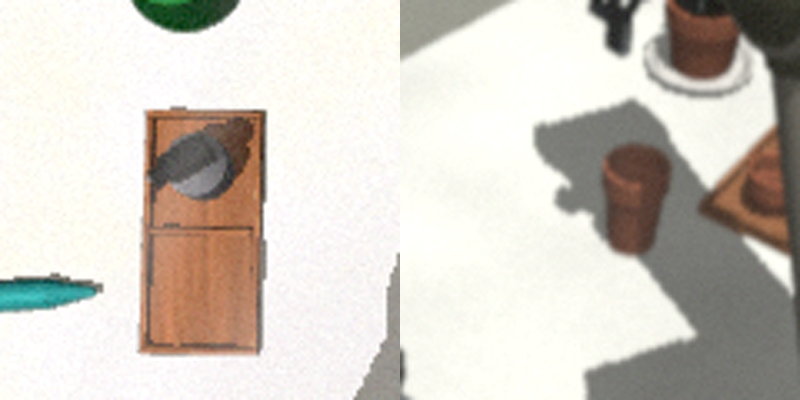

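The mister stands upright in the far compartment ((200,165), left panel). The tall pot stands upright below the gripper.

Emit:
{"op": "apply_moves", "data": {
  "commands": [
    [-1,-2.2,1.7,40,0],
    [-1,0,0,40,0],
    [-1,0,0,40,0],
    [-1,0,0,20,0],
    [-1,0,0,15,0],
    [-1,0,0,15,0],
    [-1,0,0,0,0],
    [-1,0,0,0,0],
    [0,0,0,0,0],
    [0.5,0,0,0,0],
    [1,0,0,0,0],
    [1,0,0,0,0],
    [1,0,0,0,0],
    [1,0,0,0,0]
  ],
  "newtons": 35
}}

```text
time_s: 35.02
eef_pos: [579.8, -73.6, 85.3]
ee_rot: [0.001, -0.0, 1.0, -0.0]
force: [-1.5, 0.7, 6.0]
grip_width: 0.735
grip_force: 37.4
```

Emit:
{"op": "apply_moves", "data": {
  "commands": [
    [1,0,0,-10,0],
    [1,0,0,-25,0],
    [1,0,0,-25,0],
    [1,20,35,0,0],
    [1,24,50,0,0],
    [1,24,50,0,0],
    [1,24,50,0,0],
    [1,24,50,0,0],
    [1,24,50,0,0],
    [1,16,40,0,0],
    [1,10,31,0,0],
    [1,0,0,0,0],
    [1,0,0,0,0]
  ]
}}

```text
time_s: 36.65
eef_pos: [413.3, 281.9, 144.2]
ee_rot: [0.0, -0.0, 1.0, -0.0]
force: [0.5, -0.3, -2.5]
grip_width: 0.731
grip_force: 39.2
```

Run:
```python
from h import *
print(sense()["grip_width"],sense()["grip_force"],sense()["force"])
go(413.5,283.1,91.3,90)
```

```text
0.730550300519514 39.24273478332907 [ 0.51331045 -0.34538924 -2.50124705]
t 36.65 pos [413.3 281.9 144.2] shift [-0.2  1.2 52.9] yheading 90.0 turn 0.033918852370959485 j6 -1.21
```

Emit:
{"op": "apply_moves", "data": {
  "commands": [
    [1,0,1,25,0],
    [1,0,0,18,0],
    [1,0,0,6.5,0],
    [1,0,0,1.5,0],
    [1,0,0,0.7,0],
    [1,0,0,0.5,0],
    [1,0,0,0.4,0],
    [1,0,0,0,0],
    [1,0,0,0,0]
  ]
}}

```text
time_s: 37.78
eef_pos: [413.1, 283.4, 91.5]
ee_rot: [0.0, -0.0, 1.0, 0.0]
force: [-0.0, 0.8, -1.4]
grip_width: 0.734
grip_force: 39.3
```

Emit:
{"op": "apply_moves", "data": {
  "commands": [
    [1,0,0,0.4,0],
    [1,0,0,0.4,0],
    [1,0,0,0,0],
    [1,0,0,0,0]
  ]
}}

```text
time_s: 38.28
eef_pos: [413.4, 283.5, 91.3]
ee_rot: [0.001, -0.0, 1.0, 0.0]
force: [-2.3, -1.0, 6.3]
grip_width: 0.734
grip_force: 39.7
```

Contact. I release, lift and back away for a check.

Emit:
{"op": "apply_moves", "data": {
  "commands": [
    [-0.6,0,0,0,0],
    [-0.8,0,0,0,0],
    [-1,0,0,0,0],
    [-1,0,0,0,0],
    [-1,0,0,-10,0],
    [-1,0,0,-30,0],
    [-1,0,0,-50,0],
    [-1,0,0,-50,0],
    [-1,0,0,-40,0],
    [-1,-10,-55,0,0],
    [-1,-10,-55,0,0],
    [-1,-10,-55,0,0],
    [-1,-10,-55,0,0],
    [-1,0,0,0,0],
    [-1,0,0,0,0]
  ]
}}

```text
time_s: 40.15
eef_pos: [453.1, 63.7, 271.0]
ee_rot: [0.0, -0.0, 1.0, 0.0]
force: [-0.3, 0.5, 0.1]
grip_width: 1.0
grip_force: 0.0
```

Run:
```python
from h import *
s=imaging.capture("side");a=imaging.capture("top")
f=lambda p,w:cv2.convertScaleAbs(cv2.resize(p,(w,400),interpolation=cv2.INTER_CUBIC),alpha=1.6)
cv2.imwrite("pics/t10.png",np.hstack([f(a[110:290,200:515],500),f(s[170:310,240:345],300)]))
```

```text
(no output)
```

View pics/t10.png

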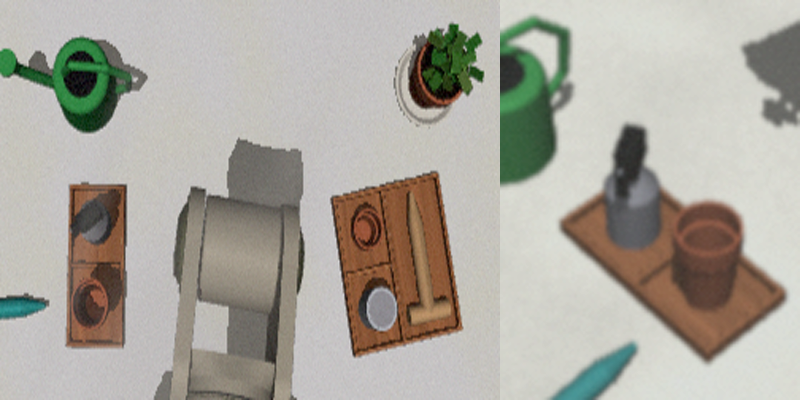

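Everything is in place: dibber at (428,270), squat pot (366,230) and tin (378,307) in the sowing tray; mister (95,220) and tall pot (92,303) upright in the care tray. The watering can and herb pot haven't moved.

```bash
python3 -c "
from rig import ctrl
print(ctrl.finish_job())"
```

```text
the job is handed in; nothing more can be done
None
```

Both kits are made up as asked and the job was handed in at about 40 s of the 120 s allowed; the last pictures show all five things in their compartments and the watering can and herb pot where they stood.

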